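Decant the malachite drawer into the jar

ROBOT

A 6-joint arm with a two-finger parallel gripper is mounted at the origin on the work surface. World frame = base frame: x ahead of the robot, y to its left, z up, the work surface at z = 0. Lengths are in mm, angles in rad, forces in N, time in s.
With the tool pointing down it reaches from about 300 to 850 mm from the base axis. Payload 5.4 kg.
Tool frame: the origin (TCP) lies between the finger pads, 19 mm behind the fingertips; this is the grasp point; z points along the fingers, x is the direction in which the jaws open and shut, and the axes are right-handed (so a half turn about z gives the same grasp; the last joint's range is limited). The gripper opens to 85 mm and grips with 20 to 120 N. Pads are 22 mm wide; open, the fingers measure 114 mm over their backs; the gripper's body (76 mm by 85 mm) begins 54 mm behind the grasp point. The pads swing forward as they close: fully open they stand 13 mm farther back than shut.
Start: joints at [-1.368, 0.158, 1.597, -0, 1.386, -0.21], TCP at [230.651, -526.694, 249.999] pointing down, gripper open.
Joint ranges: [-2.91, 2.91], [-0.94, 2.29], [0.18, 2.7], [-1.29, 4.43], [0.17, 2.64], [-3, 3]. Speed limits (rad/s): [2.57, 2.57, 3.14, 3.14, 3.14, 3.14].

INTERFACE

Orientations are given as a unit quaternion [w, x, y, z].
In Python, from rig import arm gives the robot as it stands.
- The arm moves only by the tool carry_out, never from a script. Its argument "commands" is a list of rows, each a list of 4 numbers: the shift along the tool's x, y, z in m, then the turn about the tool's z in rad. A call has exactly 10 rows; each row shifts and turns the commanded pose from where the row before left it, along the tool's axes as they then stand; what a row does not reach is not made up. A row lasts 1/10 s, in which the tool goes at most 50 mm and 8.59 degrees, less where a joint would pass 70% of its speed; a pose out of reach is approached as far as the arm can. A call with a gripper value outside its range is refused whole. "claw" is the closure, from -1 (fully open) to 1 (shut), set as the call begins (left out, the last holds). The fingers move at their own pace and stop on an object; the grip force is fixed at half the most. Time passes only in rows, so rows that do not move let the fingers close, or fill a call up. It gives the time, the measured TCP pose, the force and the opening at its end, in the units of the state.
- arm.get_obs(): the state, without advancing time (a new reading comes with each control period).
- arm.snapshot(name): name is "scene" or "top" or "wrist"; returns (picture, depth): 400x640x3 uint8, red, green, blue; 400x640 float32, mm along the optical axis (not along the pixel's ray), 0 where there is no reading.
- arm.camera_info(name): a dict with "K" (3x3 intrinsics, pixels), "distortion" ([k1, k2, p1, p2, k3] as OpenCV has them; the pictures are not rectified), "R" (3x3) and "t" (3): a world point X has camera coordinates R X + t; the wrist camera has in their place "hand_eye" (4x4, takes a point from camera to tool coordinates, whose origin is the TCP and whose axes are the tool frame's). Camera axes: x right, y down, z forward; pixel columns grow to the right and rows downward; lengths in mm; the calibration is good to about 2 mm. A picture is of the moment at which its call begins: read the wrist's pose just before it. camera_info takes no time and is no camera call.
- arm.job_done(): hands the job in, once; it reports no verdict.
Trained networks look in the newest picture that a camera, given by its name, has taken for a name from the list of things; names that differ only in an ending like _2 or _b are one class to them, and where a whole thing is asked for, a point or a joint stands for the part that bears it (a point fixed in the world has none). Each returns a list of dicts, best first, with "score" (0 to 1); they miss things now and then, are a little off and sometimes report something else, mostly with a low value. They report only what shows in the picture. A call takes as long as a camera call.
- arm.outline_of(camera, query): "mask" (400x640 bool, what is visible of it) and "xy" ([column, row] in pixels, amid what is visible of it).
The state is a dict: "t": time; "qpos": joint angles; "qvel": joint speeds; "joint_efforts": joint torques, N m; "tcp_pos": TCP position; "tool_rot": TCP orientation; "wrist_force": force on the tool from outside, world axes, zero at the start; "torque": the same for the moment, N m; "grip_width": opening from 0.0 (shut) to 1.0 (fully open).
Only numpy, scipy, OpenCV 4.12 (cv2) and the standard library are available. Lean on these libraries where they do the work, as an engineer would, in place of code of your own. Each camera call takes 0.05 s, during which the arm holds its last target. There are 200 camera calls.

TASK

Empty the green stones into the glass jar: draw the drawer with the yellow pull right out of the red cabinet on to the bench and let go of it, then take it by its two side walls, behind the pull, and pour all six stones over its front lip through the funnel into the jar. Stand the empty drawer upright on the bench, leave the jar upright with the funnel still seated in its neck, and disturb nothing else.

Things in the scene. Friction and masses are not known exactly. Their poses are not given: they have to be found in the camera images.
- cabinet: Low small-parts cabinet, fixed: red frame 125 mm deep (x), 214 wide (y), 55 high; three open bays in a row, each 66 mm wide and 46 high, 70 mm apart along y, the middle one at y = 0. Its front, -x, faces roughly to the robot. Bay floors are 4 mm thick, with no catch or stop: a drawer slides out with 1 to 2 N, then drops 4 mm to the bench. Origin: centre of the underside, z up.
- drawer: Drawer with the YELLOW pull, in one of the three bays, 4 to 16 mm open, the six green stones loose in it. Pale plastic tray 120 mm long (x), 60 wide (y), 44 high; walls and floor 3 mm; 85 to 170 g. Origin: centre of the underside; -x is its front, z up. The inner floor is flat from the back wall (x = 60 mm) to x = -8 mm; from there a 27 degree ramp rises to the front lip, 30 mm up.
- drawer_pull (a point): Grip point of the drawer's yellow pull: an upright fin 10 mm thick (y) standing 26 mm out from the drawer's front, from 6 to 28 mm above the drawer's underside. The point lies 74 mm in front of the drawer's origin (14 mm out from the front face) and 22 mm above its underside; axes as the drawer's.
- drawer_lip (a point): Middle of the drawer's pouring lip, the upper edge of its front, between the side walls: 60 mm in front of the drawer's origin, 30 mm above its underside; axes as the drawer's. With the front end tipped down more than about 30 degrees the stones roll along the ramp and out over it, nearly all by 55, the last by about 65.
- drawer_left: A like drawer with a BLACK pull, holding pearls, in another bay: to be left alone. Origin and size as the drawer's.
- drawer_right: A like drawer with a BLACK pull, holding brass rings, in the remaining bay: to be left alone. Origin and size as the drawer's.
- jar: Loose clear glass jar standing on the bench, 110 mm high; body 74 mm in diameter up to 70 mm, then a shoulder and a narrow neck, 58 mm outside and 51 inside; wall 3.5 mm, base 6 mm thick; 340 to 550 g. Origin: centre of the underside, z up. It is round and has no front.
- funnel: Loose wide-mouthed aluminium funnel, 100 g, standing in the jar's neck: its flat flange lies on the jar's rim, its spout (45 mm outside, 40 mm bore, 28 mm long) hangs in the neck with about 3 mm play. The cone widens to 124 mm across at its rim, 55 mm above the flange, 165 mm above the bench. Origin: on the axis at the underside of the flange; z up.
- funnel_mouth (a point): Centre of the funnel's mouth, in the plane of its rim (55 mm above the funnel's origin).
- stone1: a green tumbled stone, oval, 18 mm long and 16 mm thick, about 11 g; origin at its centre
- stone2: a green tumbled stone, oval, 18 mm long and 16 mm thick, about 11 g; origin at its centre
- stone3: a green tumbled stone, oval, 18 mm long and 16 mm thick, about 11 g; origin at its centre
- stone4: a green tumbled stone, oval, 18 mm long and 16 mm thick, about 11 g; origin at its centre
- stone5: a green tumbled stone, oval, 18 mm long and 16 mm thick, about 11 g; origin at its centre
- stone6: a green tumbled stone, oval, 18 mm long and 16 mm thick, about 11 g; origin at its centre
- mallet: Bystander: hand hammer lying on the bench, wooden handle, white head, 240 mm long. Origin under its middle.
- spray_can: Bystander: green-labelled can, 54 mm in diameter, 150 mm high. Origin: centre of the underside.
- tub: Bystander: small amber glass jar with a black cap, 52 mm in diameter, 55 mm high. Origin: centre of the underside. Not listed, all fixed: a steel block 20 mm high within 0.37 m of the robot; a ball vise 125 mm high right of and beyond the jar (x over 0.6, y under -0.33 m); equipment along the far edge (x over 0.80 m) and the sides (over 0.5 m off the middle).

How it is judged:
By the outcome, as a careful person would: the job done as asked, in the order asked, and still so for the second after the job is handed in, with the robot touching nothing.
It also fails if it takes over 64 s, if anything falls off the work surface, if the arm or the gripper's body presses on something with over 40 N, if the wrist force passes 120 N, or if a joint passes its speed limit or range.

## Working session

There is one attempt and no reset: what is moved stays moved. The work goes in short steps, Python scripts to look and compute and a tool call to move; the robot and the scene stay as the last step left them, time stands still between calls to the robot, and variables do not carry over. Pictures are saved under pics/ and viewed, about 8 in all and at most 12, crops included, and the job is handed in when it is done.

Besides the shell and the picture viewer there is one more tool, called after "Call:" as name([rows], argument=value, ...), one row to a line, values as JSON. carry_out: Moves the arm, as the interface text tells. Its arguments: {"type":"object","properties":{"commands":{"type":"array"},"claw":{"type":"number"}},"required":["commands"]}

```bash
ls; mkdir -p pics; cat > h.py <<'E'
from rig import arm
import numpy as np, cv2
from scipy.spatial.transform import Rotation as Rn
def w2c(name,o=None):
    c=arm.camera_info(name)
    if 'hand_eye' in c:
        T=np.eye(4); q=np.array(o['tool_rot']); T[:3,:3]=Rn.from_quat(q[[1,2,3,0]]).as_matrix(); T[:3,3]=o['tcp_pos']
        M=np.linalg.inv(T@np.array(c['hand_eye'])); return c,M[:3,:3],M[:3,3]
    return c,np.array(c['R']),np.array(c['t']).ravel()
def snap(name,png=None):
    o=arm.get_obs(); p,d=arm.snapshot(name)
    if png: cv2.imwrite('pics/'+png,p[:,:,::-1])
    return p,d,w2c(name,o)
def pts(mask,d,cal):
    c,R,t=cal; v,u=np.nonzero(mask&(d>0)); z=d[v,u]
    n=cv2.undistortPoints(np.stack([u,v],1).astype(np.float64)[:,None],np.array(c['K']),np.array(c['distortion']))[:,0]
    return (np.c_[n*z[:,None],z]-t)@R
E
cat > a.py <<'E'
from h import *
print(arm.get_obs())
for cam in ['scene','top']:
    p,d,cal=snap(cam,cam+'0.png')
    for q in ['cabinet','drawer','drawer_pull','jar','funnel','mallet','spray_can','tub']:
        for r in arm.outline_of(cam,q)[:1]:
            P=pts(r['mask'],d,cal)
            if len(P): print(cam,q,round(r['score'],2),np.round(r['xy']),len(P),'med',np.round(np.median(P,0)),'lo',np.round(np.percentile(P,2,axis=0)),'hi',np.round(np.percentile(P,98,axis=0)))
E
python3 a.py
```

```text
pics
{'t': 0.0, 'qpos': array([-1.36810040e+00,  1.59082025e-01,  1.59826509e+00,  2.18934175e-05,
        1.38620952e+00, -2.10137113e-01]), 'qvel': array([-8.45357380e-04, -4.70795626e-04,  7.76697832e-05, -7.77365829e-04,
        8.58236637e-04,  5.34468608e-04]), 'joint_efforts': array([ 4.90394377e-04, -3.95994616e+01, -3.31431663e+01, -1.62313031e-04,
        8.25216179e-03, -2.97492215e-05]), 'tcp_pos': array([ 230.54062318, -526.12523718,  248.98189611]), 'tool_rot': array([-7.04529009e-04,  8.37018792e-01, -5.47173260e-01, -6.84146986e-04]), 'wrist_force': array([-0.57459697,  0.2216224 ,  0.18906689]), 'torque': array([ 0.02541496, -0.05907871,  0.03868188]), 'grip_width': 1.002129909658112}
scene cabinet 0.67 [352. 221.] 2253 med [696.  86.  54.] lo [619.   8.   2.] hi [751. 220.  66.]
scene drawer 0.63 [319. 220.] 17 med [590.  49.  32.] lo [579.  20.  20.] hi [605.  55.  48.]
scene drawer_pull 0.63 [315. 223.] 4 med [586.  48.  28.] lo [584.  46.  24.] hi [590.  52.  34.]
scene jar 0.55 [258. 244.] 592 med [ 523. -203.   60.] lo [ 479. -216.    3.] hi [ 537. -158.  106.]
[... 378 characters left out ...]
4.] hi [744. -55.  58.]
top cabinet 0.93 [290. 173.] 2796 med [680. 122.  56.] lo [619.  21.  49.] hi [745. 227.  67.]
top drawer 0.69 [311. 195.] 144 med [606.  59.  30.] lo [579.  31.  14.] hi [618.  86.  47.]
top drawer_pull 0.62 [309. 198.] 147 med [605.  59.  30.] lo [579.  30.  10.] hi [618.  86.  47.]
top funnel 0.81 [395. 228.] 1397 med [ 504. -185.  139.] lo [ 447. -231.  103.] hi [ 556. -119.  166.]
top mallet 0.73 [169. 224.] 986 med [529. 492.  24.] lo [398. 407.  -2.] hi [607. 572.  31.]
top spray_can 0.75 [479. 237.] 608 med [ 467. -426.  133.] lo [ 442. -509.    2.] hi [ 493. -415.  154.]
top tub 0.57 [348. 165.] 234 med [714. -69.  54.] lo [696. -91.  16.] hi [741. -46.  59.]
```

```bash
python3 - <<'E'
import cv2,numpy as np
a=cv2.imread('pics/scene0.png')[100:330,130:450];b=cv2.imread('pics/top0.png')[90:320,130:530]
cv2.imwrite('pics/v1.png',np.vstack([cv2.resize(a,(417,300)).copy() if 0 else cv2.resize(cv2.copyMakeBorder(a,0,0,0,80,0),(520,299)),cv2.resize(b,(520,299))]))
E
```

```text
(no output)
```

View pics/v1.png

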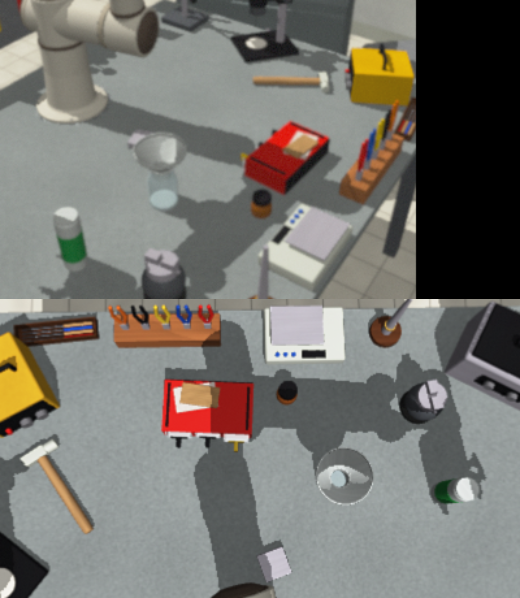

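```bash
cat > b.py <<'E'
from h import *
p,d,cal=snap('top')
P=pts(np.ones(d.shape,bool),d,cal); v,u=np.nonzero(d>0); C=p[v,u].astype(int)
r,g,b=C.T
red=(r>110)&(g<90)&(b<90)&(P[:,0]>570)&(P[:,0]<800)&(P[:,1]>-60)&(P[:,1]<280)&(P[:,2]>45)&(P[:,2]<75)
rect=cv2.minAreaRect(P[red][:,:2].astype(np.float32)); print('cabinet top',red.sum(),rect,np.round(cv2.boxPoints(rect)))
yel=(r>130)&(g>100)&(b<90)&(P[:,0]>540)&(P[:,0]<640)&(P[:,1]>-60)&(P[:,1]<250)
print('yel',yel.sum(),np.round(P[yel].mean(0)),np.round(P[yel].min(0)),np.round(P[yel].max(0)))
m=arm.outline_of('top','funnel')[0]['mask']; Q=pts(m,d,cal)
Q=Q[(Q[:,2]>158)&(Q[:,2]<172)]; print('rim',len(Q),cv2.minEnclosingCircle(Q[:,:2].astype(np.float32)))
from scipy.optimize import least_squares
print(least_squares(lambda s:np.hypot(Q[:,0]-s[0],Q[:,1]-s[1])-61,[500,-175],loss='soft_l1').x)
E
python3 b.py
```

```text
cabinet top 1945 ((681.8739624023438, 123.24592590332031), (214.00778198242188, 127.49633026123047), 86.23588562011719) [[611.  21.]
 [738.  12.]
 [753. 226.]
 [625. 234.]]
yel 25 [590.  61.  32.] [578.  56.  27.] [602.  74.  37.]
rim 136 ((500.0396728515625, -174.19070434570312), 62.36552047729492)
[ 500.09994647 -173.22598941]
```

The yellow-pull drawer is in the right-hand bay (top view, about pixel 309,200), with the pull near (591, 59) mm. The funnel axis is near (500, -173). Depth and the cabinet geometry agree, so I'm moving above the pull, staying high over the funnel.

Call:
carry_out([
  [-0.027, -0.04, 0, 0],
  [-0.027, -0.04, 0, 0],
  [-0.027, -0.04, 0, 0],
  [-0.027, -0.04, 0, 0],
  [-0.027, -0.04, 0, 0],
  [-0.027, -0.04, 0, 0],
  [-0.027, -0.04, 0, 0],
  [-0.027, -0.04, 0, 0],
  [-0.027, -0.04, 0, 0],
  [-0.027, -0.04, 0, 0],
], claw=-0.2)

```text
t: 2.0
tcp_pos: [489.6, -117.1, 250.3]
tool_rot: [-0.0, 0.837, -0.547, 0.0]
wrist_force: [0.6, -1.0, 0.1]
grip_width: 0.598
```

Call:
carry_out([
  [-0.027, -0.039, 0, 0],
  [-0.027, -0.039, 0, 0],
  [-0.027, -0.039, 0, 0],
  [-0.02, -0.024, 0, 0],
  [0, 0, 0.01, 0.12],
  [0, 0, 0.01, 0.12],
  [0, 0, 0.01, 0.12],
  [0, 0, 0.01, 0.118],
  [0, 0, 0, 0],
  [0, 0, 0, 0],
])

```text
t: 3.0
tcp_pos: [577.4, 30.2, 210.1]
tool_rot: [-0.0, -0.685, 0.729, 0.0]
wrist_force: [0.2, -0.1, 0.4]
grip_width: 0.598
```

```bash
cat >> h.py <<'E'
def Rt(o): return Rn.from_quat(np.array(o['tool_rot'])[[1,2,3,0]]).as_matrix()
def go(X,o=None):
    o=o or arm.get_obs(); R=Rt(o); print('t %.2f'%o['t'],'tcp',np.round(o['tcp_pos'],1),'x',np.round(R[:,0],3),'z',np.round(R[:,2],3),'q',np.round(o['qpos'],2),'F',np.round(o['wrist_force'],1),'g',round(o['grip_width'],3))
    if X is not None: print('tool delta mm',np.round(R.T@(np.array(X)-o['tcp_pos']),1))
E
cat > c.py <<'E'
from h import *
p,d,cal=snap('wrist','w1.png'); go([591,59,26])
P=pts(np.ones(d.shape,bool),d,cal); v,u=np.nonzero(d>0); r,g,b=p[v,u].astype(int).T
s=(r>130)&(g>100)&(b<90)&(r-b>70)&(P[:,2]>5)&(P[:,2]<45)&(P[:,1]>20)&(P[:,1]<100)
Q=P[s]; print('yel',len(Q),np.round(np.median(Q,0)),np.round(np.percentile(Q,3,axis=0)),np.round(np.percentile(Q,97,axis=0)))
s=s&(P[:,2]>26); print(len(P[s]),cv2.minAreaRect(P[s][:,:2].astype(np.float32)))
E
python3 c.py
```

```text
t 3.05 tcp [577.7  30.1 210.6] x [-0.063 -0.998  0.   ] z [ 0.001 -0.    -1.   ] q [-0.16  0.2   1.63  0.    1.31  1.48] F [-0.5  0.3  0.6] g 0.6
tool delta mm [-29.7 -11.3 184.6]
yel 191 [590.  55.  30.] [579.  51.  19.] [601.  60.  32.]
174 ((589.59521484375, 56.31908416748047), (9.795995712280273, 22.75623321533203), 82.4500503540039)
```

Call:
carry_out([
  [-0.027, -0.011, 0, 0],
  [0, 0, 0.03, 0],
  [0, 0, 0.045, 0],
  [0, 0, 0.045, 0],
  [0, 0, 0.03, 0],
  [0, 0, 0.02, 0],
  [0, 0, 0.012, 0],
  [0, 0, 0.002, 0],
  [0, 0, 0, 0],
  [0, 0, 0, 0],
])

```text
t: 4.05
tcp_pos: [591.2, 56.3, 27.6]
tool_rot: [0.001, -0.684, 0.73, -0.001]
wrist_force: [-0.1, 0.2, -0.3]
grip_width: 0.602
```

Call:
carry_out([
  [0, 0, 0, 0],
  [0, 0, 0, 0],
  [0, 0, 0, 0],
  [0, 0, 0, 0],
  [0, 0, 0, 0],
  [0, 0, 0, 0],
  [0, 0.003, 0, 0],
  [0, 0.005, 0, 0],
  [0, 0.01, 0, 0],
  [0, 0.01, 0, 0],
], claw=1)

```text
t: 5.05
tcp_pos: [562.3, 58.1, 26.6]
tool_rot: [0.001, -0.684, 0.73, -0.001]
wrist_force: [3.2, 0.9, 4.8]
grip_width: 0.101
```

Call:
carry_out([
  [0, 0.015, 0, 0],
  [0, 0.016, 0, 0],
  [0, 0.016, 0, 0],
  [0, 0.016, 0, 0],
  [0, 0.016, 0, 0],
  [0, 0.016, 0, 0],
  [0, 0.016, 0, 0],
  [0, 0.016, 0, 0],
  [0, 0.015, 0, 0],
  [0, 0.008, 0, 0],
])

```text
t: 6.05
tcp_pos: [408.3, 68.6, 24.3]
tool_rot: [-0.002, -0.684, 0.73, 0.002]
wrist_force: [0.5, 0.0, -1.4]
grip_width: 0.103
```

```bash
python3 - <<'E'
from h import *
go(None)
p,d,cal=snap('top','t2.png'); q,d2,_=snap('scene','s2.png')
a=p[170:260,280:420];b=q[180:270,230:370]
cv2.imwrite('pics/v2.png',np.hstack([cv2.resize(x,(400,257)) for x in (a,b)])[:,:,::-1])
E
```

```text
t 6.05 tcp [408.3  68.6  24.3] x [-0.065 -0.998 -0.   ] z [-0.006  0.001 -1.   ] q [-0.13  0.08  2.19 -0.    0.88  1.51] F [ 0.5  0.  -1.4] g 0.103
```

View pics/v2.png

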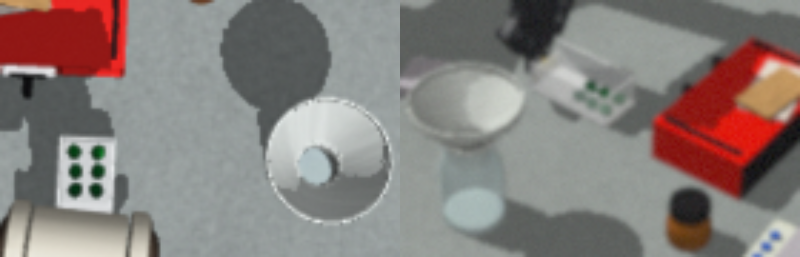

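The drawer is fully out with all six stones in it (top view, about 85,170 in the crop). I'll set it down, release and rise.

Call:
carry_out([
  [0, 0, 0.001, 0],
  [0, 0, 0.001, 0],
  [0, 0, 0, 0],
  [0, 0, 0, 0],
  [0, 0, 0, 0],
  [0, 0, 0, 0],
  [0, 0, 0, 0],
  [0, 0, 0, 0],
  [0, 0, 0, 0],
  [0, 0, 0, 0],
])

```text
t: 7.15
tcp_pos: [412.5, 68.0, 24.0]
tool_rot: [-0.0, -0.684, 0.73, 0.0]
wrist_force: [-0.2, -0.1, -1.6]
grip_width: 0.101
```

Call:
carry_out([
  [0, 0, 0, 0],
  [0, 0, 0, 0],
  [0, 0, 0, 0],
  [0, 0, 0, 0],
  [0, 0, 0, 0],
  [0, 0, -0.01, 0],
  [0, 0, -0.03, 0],
  [0, 0, -0.05, 0],
  [0, 0, -0.05, 0],
  [0, 0, -0.05, 0],
], claw=-0.2)

```text
t: 8.15
tcp_pos: [412.0, 68.1, 216.7]
tool_rot: [0.0, -0.684, 0.73, -0.0]
wrist_force: [1.1, -0.1, 0.3]
grip_width: 0.601
```

Pouring needs tilt, but rows only turn about the tool's z. I'll check in free space how the arm behaves when the commanded pose is out of reach upward.

Call:
carry_out([
  [0, 0, -0.05, 0],
  [0, 0, -0.05, 0],
  [0, 0, -0.05, 0],
  [0, 0, -0.05, 0],
  [0, 0, -0.05, 0],
  [0, 0, -0.05, 0],
  [0, 0, -0.05, 0],
  [0, 0, -0.05, 0],
  [0, 0, -0.05, 0],
  [0, 0, -0.05, 0],
])

```text
t: 9.15
tcp_pos: [410.9, 68.2, 716.8]
tool_rot: [0.001, -0.684, 0.73, -0.001]
wrist_force: [0.9, -0.3, 1.4]
grip_width: 0.602
```

```bash
python3 -c "
from h import *
go(None)"
```

```text
t 9.15 tcp [410.9  68.2 716.8] x [-0.065 -0.998  0.   ] z [ 0.002 -0.    -1.   ] q [-0.13 -0.03  0.85  0.    2.32  1.51] F [ 0.9 -0.3  1.4] g 0.602
```

Call:
carry_out([
  [0, 0, -0.05, 0],
  [0, 0, -0.05, 0],
  [0, 0, -0.05, 0],
  [0, 0, -0.05, 0],
  [0, 0, 0, 0],
  [0, 0, 0, 0],
  [0, 0, 0, 0],
  [0, 0, 0, 0],
  [0, 0, 0, 0],
  [0, 0, 0, 0],
])

```text
t: 10.15
tcp_pos: [401.5, 65.9, 828.6]
tool_rot: [0.017, -0.684, 0.73, -0.018]
wrist_force: [0.2, -0.2, 0.0]
grip_width: 0.598
```

```bash
python3 -c "
from h import *
go(None)"
```

```text
t 10.15 tcp [401.5  65.9 828.6] x [-0.065 -0.998  0.   ] z [ 0.049 -0.004 -0.999] q [-0.14  0.27  0.18  0.01  2.64  1.5 ] F [ 0.2 -0.2  0. ] g 0.598
```

Call:
carry_out([
  [0, 0.035, -0.035, 0],
  [0, 0.035, -0.035, 0],
  [0, 0.035, -0.035, 0],
  [0, 0.035, -0.035, 0],
  [0, 0, 0, 0],
  [0, 0, 0, 0],
  [0, 0, 0, 0],
  [0, 0, 0, 0],
  [0, 0, 0, 0],
  [0, 0, 0, 0],
])

```text
t: 11.15
tcp_pos: [308.2, 93.1, 882.2]
tool_rot: [0.059, -0.68, 0.726, -0.084]
wrist_force: [-0.4, 0.4, 0.2]
grip_width: 0.602
```

```bash
python3 -c "
from h import *
go(None)"
```

```text
t 11.15 tcp [308.2  93.1 882.2] x [-0.069 -0.997  0.028] z [ 0.2   -0.042 -0.979] q [-0.06  0.12  0.18 -0.06  2.64  1.52] F [-0.4  0.4  0.2] g 0.602
```

Call:
carry_out([
  [0, 0, 0.05, 0],
  [0, 0, 0.05, 0],
  [0, 0, 0.05, 0],
  [0, 0, 0.05, 0],
  [0, 0, 0.05, 0],
  [0, 0, 0.05, 0],
  [0, 0, 0.05, 0],
  [0, 0, 0, 0],
  [0, 0, 0, 0],
  [0, 0, 0, 0],
])

```text
t: 12.15
tcp_pos: [371.3, 79.7, 594.7]
tool_rot: [0.062, -0.68, 0.726, -0.088]
wrist_force: [-0.2, 0.2, 1.3]
grip_width: 0.599
```

```bash
python3 -c "
from h import *
go(None)"
```

```text
t 12.15 tcp [371.3  79.7 594.7] x [-0.069 -0.997  0.03 ] z [ 0.21  -0.044 -0.977] q [-0.09 -0.45  1.47 -0.03  1.9   1.54] F [-0.2  0.2  1.3] g 0.599
```

The commanded pose follows what the arm actually reached, so pushing past a reach limit leaves a lasting lean (now 12°, outward). The plan from here:

1. Go round to azimuth 176° and lean the fingers about 33° toward world -x, which is the drawer's front.
2. Grip the upright drawer by its side walls.
3. Over the funnel, half-turn about the leaned axis. This tips the front down by twice the lean, about 66°.

Call:
carry_out([
  [0, 0.02, 0, -0.14],
  [0, 0.02, 0, -0.14],
  [-0.0486, 0.0035, -0.012, -0.143],
  [-0.0486, 0.0035, -0.012, -0.143],
  [-0.0486, 0.0035, -0.012, -0.143],
  [-0.0486, 0.0035, -0.012, -0.143],
  [-0.0486, 0.0035, -0.012, -0.143],
  [-0.0486, 0.0035, -0.012, -0.143],
  [-0.0486, 0.0035, -0.012, -0.143],
  [-0.0486, 0.0035, -0.012, -0.143],
])

```text
t: 13.15
tcp_pos: [56.9, 343.0, 616.3]
tool_rot: [0.006, 0.989, -0.103, 0.104]
wrist_force: [0.7, 0.4, -0.3]
grip_width: 0.604
```

```bash
python3 -c "
from h import *
go(None)"
```

```text
t 13.15 tcp [ 56.9 343.  616.3] x [ 0.957 -0.202  0.206] z [ 0.204 -0.034 -0.978] q [ 1.23 -0.35  1.36 -0.24  2.08  1.31] F [ 0.7  0.4 -0.3] g 0.604
```

Call:
carry_out([
  [-0.0486, 0.0035, -0.015, -0.143],
  [-0.0486, 0.0035, -0.012, -0.143],
  [-0.0486, 0.0035, -0.012, -0.143],
  [-0.0486, 0.0035, -0.012, -0.143],
  [-0.0486, 0.0035, -0.012, -0.143],
  [-0.0486, 0.0035, -0.012, -0.143],
  [-0.0486, 0.0035, -0.012, -0.143],
  [-0.0486, 0.0035, -0.012, -0.143],
  [-0.0486, 0.0035, -0.012, -0.143],
  [-0.0486, 0.0035, -0.012, -0.143],
])

```text
t: 14.15
tcp_pos: [-349.6, 129.1, 666.2]
tool_rot: [0.071, 0.815, 0.571, 0.069]
wrist_force: [-0.8, 0.1, -0.2]
grip_width: 0.597
```

```bash
python3 -c "
from h import *
go(None)"
```

```text
t 14.15 tcp [-349.6  129.1  666.2] x [0.337 0.941 0.03 ] z [ 0.194 -0.038 -0.98 ] q [ 2.53 -0.1   1.04 -0.12  2.37  1.23] F [-0.8  0.1 -0.2] g 0.597
```

Call:
carry_out([
  [-0.033, 0.013, 0.002, -0.092],
  [-0.033, 0.013, 0.002, -0.092],
  [-0.033, 0.013, 0.002, -0.093],
  [0, 0.009, -0.045, 0],
  [0, 0.009, -0.045, 0],
  [0, 0.009, -0.045, 0],
  [0, 0.009, -0.045, 0],
  [0, 0.009, -0.045, 0],
  [0, 0.03, -0.04, 0],
  [0, 0.03, -0.04, 0],
])

```text
t: 15.15
tcp_pos: [-279.9, 34.8, 815.8]
tool_rot: [0.011, 0.731, 0.681, 0.038]
wrist_force: [0.1, -0.3, 0.1]
grip_width: 0.602
```

```bash
python3 -c "
from h import *
go(None)"
```

```text
t 15.15 tcp [-279.9   34.8  815.8] x [0.07  0.997 0.041] z [ 0.07   0.036 -0.997] q [ 2.65 -0.09  0.63 -0.13  2.64  1.03] F [ 0.1 -0.3  0.1] g 0.602
```

Call:
carry_out([
  [-0.003, -0.048, 0, 0],
  [-0.003, -0.048, 0, 0],
  [-0.003, -0.048, 0, 0],
  [-0.003, -0.048, 0, 0],
  [-0.003, -0.048, 0, 0],
  [-0.003, -0.048, 0, 0],
  [-0.002, -0.048, 0, 0],
  [0, -0.048, 0, 0],
  [0, 0, 0, 0],
  [0, 0, 0, 0],
])

```text
t: 16.15
tcp_pos: [-513.6, 28.5, 723.4]
tool_rot: [0.075, 0.73, 0.677, 0.056]
wrist_force: [-0.2, 0.2, 0.1]
grip_width: 0.601
```

```bash
python3 -c "
from h import *
go(None)"
```

```text
t 16.15 tcp [-513.6   28.5  723.4] x [ 0.078  0.997 -0.021] z [ 0.183 -0.034 -0.982] q [ 2.86  0.51  0.18 -0.04  2.64  1.34] F [-0.2  0.2  0.1] g 0.601
```

The solver pins joints 3 and 5, and joint 2 then sets the lean. An outward push at the top therefore leans the fingers inward, which is a well-conditioned way to get what I need. I'll go back to the front and do it there.

Call:
carry_out([
  [0, 0.048, 0.012, 0],
  [0, 0.048, 0.012, 0],
  [0, 0.048, 0.012, 0],
  [0.035, 0.035, 0, 0.12],
  [0.0486, 0.0035, 0, 0.145],
  [0.0486, 0.0035, 0, 0.145],
  [0.0486, 0.0035, 0, 0.145],
  [0.0486, 0.0035, 0, 0.145],
  [0.0486, 0.0035, 0, 0.145],
  [0.0486, 0.0035, 0, 0.145],
])

```text
t: 17.15
tcp_pos: [-183.7, 280.2, 751.8]
tool_rot: [0.034, 0.965, 0.246, 0.084]
wrist_force: [0.2, 1.5, -0.3]
grip_width: 0.602
```

Call:
carry_out([
  [0.0486, 0.0035, 0.005, 0.145],
  [0.0486, 0.0035, 0.005, 0.145],
  [0.0486, 0.0035, 0.005, 0.145],
  [0.0486, 0.0035, 0.005, 0.145],
  [0.0486, 0.0035, 0.005, 0.145],
  [0.0486, 0.0035, 0.005, 0.145],
  [0.0486, 0.0035, 0.005, 0.145],
  [0.0486, 0.0035, 0.005, 0.145],
  [0.0486, 0.0035, 0.005, 0.145],
  [0.0486, 0.0035, 0.005, 0.145],
])

```text
t: 18.15
tcp_pos: [248.7, 182.4, 786.0]
tool_rot: [-0.031, 0.886, -0.454, 0.094]
wrist_force: [0.0, 0.4, -0.3]
grip_width: 0.6
```

```bash
python3 -c "
from h import *
go([500,-33,760])"
```

```text
t 18.15 tcp [248.7 182.4 786. ] x [ 0.571 -0.809  0.139] z [ 0.195 -0.031 -0.98 ] q [ 0.32 -0.25  0.87 -0.13  2.34  1.17] F [ 0.   0.4 -0.3] g 0.6
tool delta mm [314.1 -70.5  81. ]
```

Call:
carry_out([
  [0.039, -0.0034, 0.0186, 0],
  [0.039, -0.0034, 0.0186, 0],
  [0.039, -0.0034, 0.0186, 0],
  [0.039, -0.0034, 0.0186, 0],
  [0.039, -0.0034, 0.0186, 0],
  [0.039, -0.0034, 0.0186, 0.14],
  [0.038, -0.01, 0.0186, 0.14],
  [0, 0, 0, 0.14],
  [0, 0, 0, 0.14],
  [0, 0, 0, 0.12],
])

```text
t: 19.15
tcp_pos: [449.7, -24.8, 699.8]
tool_rot: [0.057, -0.684, 0.723, -0.081]
wrist_force: [0.3, -0.6, 0.8]
grip_width: 0.603
```

```bash
python3 -c "
from h import *
go([600,-40,700])"
```

```text
t 19.15 tcp [449.7 -24.8 699.8] x [-0.058 -0.998  0.028] z [ 0.194 -0.039 -0.98 ] q [-0.34 -0.13  1.    0.03  2.08  1.3 ] F [ 0.3 -0.6  0.8] g 0.603
tool delta mm [   6.4 -148.    29.6]
```

Call:
carry_out([
  [0, -0.01, -0.049, 0],
  [0, -0.01, -0.049, 0],
  [0, -0.049, 0.009, 0],
  [0, -0.049, 0.009, 0],
  [0, -0.049, 0.009, 0],
  [0, -0.049, 0.009, 0],
  [0, -0.049, 0.009, 0],
  [0, -0.049, 0.009, 0],
  [0, -0.049, 0.009, 0],
  [0, -0.049, 0.009, 0],
])

```text
t: 20.15
tcp_pos: [731.4, -38.3, 661.7]
tool_rot: [0.096, -0.682, 0.715, -0.121]
wrist_force: [-0.1, 0.4, 0.6]
grip_width: 0.603
```

```bash
python3 -c "
from h import *
go([600,-40,700])"
```

```text
t 20.15 tcp [731.4 -38.3 661.7] x [-0.052 -0.998  0.028] z [ 0.302 -0.042 -0.952] q [-0.23  0.63  0.18  0.03  2.02  1.41] F [-0.1  0.4  0.6] g 0.603
tool delta mm [  9.6 113.4 -76. ]
```

Call:
carry_out([
  [0, 0.036, -0.034, 0],
  [0, 0.036, -0.034, 0],
  [0, 0.036, -0.034, 0],
  [0, 0.036, -0.034, 0],
  [0, 0.036, -0.034, 0],
  [0, 0.036, -0.034, 0],
  [0, 0.036, -0.034, 0],
  [0, 0.036, -0.034, 0],
  [0, 0.036, -0.034, 0],
  [0, 0.036, -0.034, 0],
])

```text
t: 21.15
tcp_pos: [280.9, -5.5, 881.3]
tool_rot: [0.096, -0.682, 0.714, -0.126]
wrist_force: [-0.5, -0.4, 0.4]
grip_width: 0.602
```

```bash
python3 -c "
from h import *
go([500,-30,850])"
```

```text
t 21.15 tcp [280.9  -5.5 881.3] x [-0.051 -0.998  0.036] z [ 0.309 -0.05  -0.95 ] q [-0.63 -0.17  0.5   0.24  2.51  1.21] F [-0.5 -0.4  0.4] g 0.602
tool delta mm [  12.2 -199.3   98.7]
```

```bash
cat > fk.py <<'E'
import numpy as np
from scipy.optimize import least_squares
D=[(.159,1.598,1.386,574.4,249),(.2,1.63,1.31,578.4,210.6),(.08,2.19,.88,414,24.3),(-.03,.85,2.32,416.5,716.8),(.27,.18,2.64,406.9,828.6),(.12,.18,2.64,322,882.2),(-.45,1.47,1.9,379.7,594.7),(.51,.18,2.64,514.4,723.4),(.63,.18,2.02,732.4,661.7)]
D=np.array(D)
def fk(p,q2,q3,q5):
    a,h,L1,L2,o,L3=p; s=q2+q3
    r=a+L1*np.sin(q2)+L2*np.sin(s)+o*np.cos(s)+L3*np.sin(s+q5)
    z=h+L1*np.cos(q2)+L2*np.cos(s)-o*np.sin(s)+L3*np.cos(s+q5)
    return r,z
def f(p):
    r,z=fk(p,*D[:,:3].T); return np.r_[r-D[:,3],z-D[:,4]]
s=least_squares(f,[0,300,350,350,0,250]); p=s.x
if __name__=='__main__':
    print(np.round(p,1),np.round(np.abs(s.fun).max(),1))
    for lean in [0,10,20,33]:
        for q5 in [.17]:
            for q3 in [1.8,2.1,2.4,2.7]:
                q2=np.pi+np.radians(lean)-q5-q3; r,z=fk(p,q2,q3,q5); e=(p[0]+p[2]*np.sin(q2),p[1]+p[2]*np.cos(q2)); s_=q2+q3;w=(r-p[5]*np.sin(s_+q5),z-p[5]*np.cos(s_+q5))
                print(lean,q3,'q2 %.2f'%q2,'TCP r %.0f z %.0f'%(r,z),'wrist',np.round(w),'elbow',np.round(e))
E
python3 fk.py
```

```text
[ 17.6 302.5 377.1 517.3  49.4 281.3] 4.8
0 1.8 q2 1.17 TCP r 404 z -350 wrist [404. -69.] elbow [365. 449.]
0 2.1 q2 0.87 TCP r 345 z -254 wrist [345.  27.] elbow [306. 545.]
0 2.4 q2 0.57 TCP r 260 z -180 wrist [260. 101.] elbow [222. 620.]
0 2.7 q2 0.27 TCP r 158 z -134 wrist [158. 148.] elbow [119. 666.]
10 1.8 q2 1.35 TCP r 285 z -408 wrist [ 333. -131.] elbow [385. 387.]
10 2.1 q2 1.05 TCP r 243 z -303 wrist [292. -26.] elbow [344. 491.]
10 2.4 q2 0.75 TCP r 173 z -215 wrist [222.  62.] elbow [274. 579.]
10 2.7 q2 0.45 TCP r 80 z -151 wrist [129. 126.] elbow [180. 643.]
20 1.8 q2 1.52 TCP r 157 z -443 wrist [ 253. -179.] elbow [394. 321.]
20 2.1 q2 1.22 TCP r 135 z -333 wrist [231. -68.] elbow [372. 432.]
20 2.4 q2 0.92 TCP r 81 z -234 wrist [177.  31.] elbow [318. 531.]
20 2.7 q2 0.62 TCP r -0 z -155 wrist [ 96. 109.] elbow [237. 609.]
33 1.8 q2 1.75 TCP r -14 z -455 wrist [ 139. -220.] elbow [389. 236.]
33 2.1 q2 1.45 TCP r -11 z -343 wrist [ 142. -107.] elbow [392. 349.]
33 2.4 q2 1.15 TCP r -41 z -234 wrist [112.   2.] elbow [361. 457.]
33 2.7 q2 0.85 TCP r -103 z -140 wrist [51. 96.] elbow [300. 552.]
```

Call:
carry_out([
  [-0.0007, 0.007, 0.049, 0],
  [-0.0007, 0.007, 0.049, 0],
  [-0.0007, 0.007, 0.049, 0],
  [-0.0007, 0.007, 0.049, 0],
  [-0.0007, 0.007, 0.049, 0],
  [-0.0007, 0.007, 0.049, 0],
  [-0.0007, 0.007, 0.049, 0],
  [-0.0007, 0.007, 0.049, 0],
  [-0.0007, 0.007, 0.049, 0],
  [-0.0007, 0.007, 0.049, 0],
])

```text
t: 22.15
tcp_pos: [366.6, -19.4, 408.3]
tool_rot: [0.098, -0.681, 0.714, -0.126]
wrist_force: [1.4, -0.9, 0.9]
grip_width: 0.601
```

Call:
carry_out([
  [-0.0007, 0.007, 0.049, 0],
  [-0.0007, 0.007, 0.049, 0],
  [-0.0007, 0.007, 0.049, 0],
  [-0.0007, 0.007, 0.049, 0],
  [0, 0.047, -0.015, 0],
  [0, 0.047, -0.015, 0],
  [0, 0.047, -0.015, 0],
  [0, 0.047, -0.015, 0],
  [0, 0.047, -0.015, 0],
  [0, 0.047, -0.015, 0],
])

```text
t: 23.15
tcp_pos: [289.9, -10.3, 213.6]
tool_rot: [0.048, -0.686, 0.722, -0.076]
wrist_force: [0.1, -0.0, -1.1]
grip_width: 0.601
```

```bash
python3 -c "
from h import *
go([200,-13,170])"
```

```text
t 23.15 tcp [289.9 -10.3 213.6] x [-0.054 -0.998  0.036] z [ 0.174 -0.045 -0.984] q [-0.51 -0.94  2.48  0.05  1.43  1.11] F [ 0.1 -0.  -1.1] g 0.601
tool delta mm [ 6.  96.  27.4]
```

It works: the lean went from 18° to 10° in about four rows. I'll keep pushing inward.

Call:
carry_out([
  [0, 0.048, -0.005, 0],
  [0, 0.048, -0.005, 0],
  [0, 0.048, -0.003, 0],
  [0, 0.048, 0, 0],
  [0, 0.048, 0, 0],
  [0, 0.048, 0.003, 0],
  [0, 0.048, 0.005, 0],
  [0, 0.048, 0.005, 0],
  [0, 0, 0, 0],
  [0, 0, 0, 0],
])

```text
t: 24.15
tcp_pos: [203.8, 52.5, 155.5]
tool_rot: [-0.05, -0.686, 0.726, -0.005]
wrist_force: [-0.2, -0.9, -0.2]
grip_width: 0.596
```

```bash
python3 -c "
from h import *
go([200,-13,170])"
```

```text
t 24.15 tcp [203.8  52.5 155.5] x [-0.053 -0.995  0.08 ] z [-0.066 -0.076 -0.995] q [-0.21 -0.94  2.58 -0.09  1.55  1.42] F [-0.2 -0.9 -0.2] g 0.596
tool delta mm [66.6  0.9 -9.2]
```

```bash
cat > dr.py <<'E'
from h import *
def drawer(png=None):
    p,d,cal=snap('top',png); P=pts(np.ones(d.shape,bool),d,cal); v,u=np.nonzero(d>0); C=p[v,u].astype(int)
    s=(P[:,2]>36)&(P[:,2]<54)&(P[:,0]>380)&(P[:,0]<595)&(P[:,1]>-60)&(P[:,1]<180)
    rc=cv2.minAreaRect(P[s][:,:2].astype(np.float32)); print('rim',s.sum(),np.round(rc[0]),np.round(rc[1]),round(rc[2],1))
    s=(C[:,0]>130)&(C[:,1]>100)&(C[:,0]-C[:,2]>70)&(P[:,2]>8)&(P[:,2]<45)&(P[:,0]>340)&(P[:,0]<600)&(P[:,1]>-80)&(P[:,1]<200)
    if s.sum(): print('pull',s.sum(),np.round(np.median(P[s],0)))
    s=(C[:,1]>C[:,0]+15)&(C[:,1]>C[:,2]+5)&(C[:,1]<140)&(P[:,0]>380)&(P[:,0]<600)&(P[:,1]>-60)&(P[:,1]<180)
    if s.sum(): print('green',s.sum(),np.round(np.median(P[s],0)))
if __name__=='__main__':
    drawer('t3.png'); go([486,63,120])
E
python3 dr.py
```

```text
rim 103 [485.  65.] [ 60. 120.] 86.2
pull 17 [415.  68.  27.]
green 122 [511.  65.  17.]
t 24.20 tcp [204.1  52.3 155.8] x [-0.055 -0.995  0.08 ] z [-0.066 -0.076 -0.995] q [-0.21 -0.94  2.58 -0.09  1.55  1.42] F [-0.5  0.5  0.4] g 0.603
tool delta mm [ -28.9 -282.4   16.2]
```

Call:
carry_out([
  [-0.005, -0.047, 0.003, 0],
  [-0.005, -0.047, 0.003, 0],
  [-0.005, -0.047, 0.003, 0],
  [-0.005, -0.047, 0.003, 0],
  [-0.005, -0.047, 0.003, 0],
  [-0.005, -0.047, 0.002, 0],
  [-0.001, -0.001, 0.02, 0],
  [0, 0, 0, 0],
  [0, 0, 0, 0],
  [0, 0, 0, 0],
], claw=-1)

```text
t: 25.2
tcp_pos: [453.1, 61.1, 106.9]
tool_rot: [-0.05, -0.685, 0.726, -0.005]
wrist_force: [0.0, 0.8, -0.1]
grip_width: 0.998
```

```bash
python3 -c "
from h import *
go([485.5,64.5,26])"
```

```text
t 25.20 tcp [453.1  61.1 106.9] x [-0.056 -0.995  0.08 ] z [-0.066 -0.076 -0.995] q [-0.08  0.08  1.99 -0.09  1.13  1.59] F [ 0.   0.8 -0.1] g 0.998
tool delta mm [-11.6 -37.   78.1]
```

Call:
carry_out([
  [-0.006, -0.02, 0, 0],
  [-0.005, -0.017, 0, 0],
  [0, 0, 0.025, 0],
  [0, 0, 0.025, 0],
  [0, 0, 0.018, 0],
  [0, 0, 0.01, 0],
  [0, 0, 0, 0],
  [0, 0, 0, 0],
  [0, 0, 0, 0],
  [0, 0, 0, 0],
])

```text
t: 26.2
tcp_pos: [486.0, 64.3, 25.9]
tool_rot: [-0.05, -0.686, 0.726, -0.005]
wrist_force: [-0.4, 0.8, -0.3]
grip_width: 1.001
```

Call:
carry_out([
  [0, 0, 0, 0],
  [0, 0, 0, 0],
  [0, 0, 0, 0],
  [0, 0, 0, 0],
  [0, 0, 0, 0],
  [0, 0, -0.01, 0],
  [0, 0, -0.02, 0],
  [0, 0, -0.005, 0],
  [0, 0, 0, -0.05],
  [0, 0, 0, -0.1],
], claw=1)

```text
t: 27.2
tcp_pos: [487.5, 67.1, 59.6]
tool_rot: [0.051, 0.739, -0.672, 0.0]
wrist_force: [-0.4, -0.4, -0.8]
grip_width: 0.703
```

```bash
python3 -c "
from h import *
go(None)"
```

```text
t 27.20 tcp [487.5  67.1  59.6] x [ 0.098 -0.993  0.069] z [-0.068 -0.076 -0.995] q [-0.06  0.25  1.91 -0.09  1.05  1.46] F [-0.4 -0.4 -0.8] g 0.703
```

Gripped at 59.8 mm and lifted. Now the 180° yaw, so the drawer's front faces away from the robot.

Call:
carry_out([
  [0, 0, 0, -0.148],
  [0, 0, 0, -0.148],
  [0, 0, 0, -0.148],
  [0, 0, 0, -0.148],
  [0, 0, 0, -0.148],
  [0, 0, 0, -0.148],
  [0, 0, 0, -0.148],
  [0, 0, 0, -0.148],
  [0, 0, 0, -0.148],
  [0, 0, 0, -0.148],
])

```text
t: 28.2
tcp_pos: [487.1, 67.0, 59.2]
tool_rot: [0.038, 0.999, 0.004, -0.035]
wrist_force: [1.1, 0.1, -1.8]
grip_width: 0.703
```

Call:
carry_out([
  [0, 0, 0, -0.148],
  [0, 0, 0, -0.148],
  [0, 0, 0, -0.148],
  [0, 0, 0, -0.148],
  [0, 0, 0, -0.148],
  [0, 0, 0, -0.148],
  [0, 0, 0, -0.148],
  [0, 0, 0, -0.148],
  [0, 0, 0, -0.148],
  [0, 0, 0, -0.148],
])

```text
t: 29.2
tcp_pos: [487.1, 67.0, 59.2]
tool_rot: [0.005, 0.735, 0.676, -0.051]
wrist_force: [-0.4, -0.5, -1.7]
grip_width: 0.706
```

```bash
python3 -c "
from h import *
go(None)"
```

```text
t 29.20 tcp [487.1  67.   59.2] x [ 0.08   0.993 -0.081] z [-0.069 -0.076 -0.995] q [-0.06  0.25  1.91 -0.09  1.05 -1.5 ] F [-0.4 -0.5 -1.7] g 0.706
```

Call:
carry_out([
  [0, 0, 0.008, 0],
  [0, 0, 0.008, 0],
  [0, 0, 0.005, 0],
  [0, 0, 0.002, 0],
  [0, 0, 0.001, 0],
  [0, 0, 0, 0],
  [0, 0, 0, 0],
  [0, 0, 0, 0],
  [0, 0, 0, 0],
  [0, 0, 0, 0],
])

```text
t: 30.2
tcp_pos: [486.1, 65.1, 35.9]
tool_rot: [0.005, 0.737, 0.674, -0.051]
wrist_force: [-2.0, 0.3, 3.0]
grip_width: 0.706
```

Call:
carry_out([
  [0, 0, 0, 0],
  [0, 0, 0, 0],
  [0, 0, 0, 0],
  [0, 0, 0, 0],
  [0, 0, -0.01, 0],
  [0, 0, -0.02, 0],
  [0, 0, -0.03, 0],
  [0, 0, -0.05, 0],
  [0, 0, -0.05, 0],
  [0, 0, -0.05, 0],
], claw=-1)

```text
t: 31.2
tcp_pos: [499.9, 81.4, 247.4]
tool_rot: [0.005, 0.737, 0.674, -0.05]
wrist_force: [1.7, -0.1, 0.1]
grip_width: 1.001
```

```bash
python3 -c "
from h import *
go([360,33,800])"
```

```text
t 31.20 tcp [499.9  81.4 247.4] x [ 0.086  0.993 -0.082] z [-0.067 -0.076 -0.995] q [-0.03  0.04  1.73 -0.08  1.43 -1.5 ] F [ 1.7 -0.1  0.1] g 1.001
tool delta mm [-105.2 -167.9 -536.7]
```

Call:
carry_out([
  [0.001, -0.014, -0.047, 0],
  [0.001, -0.014, -0.047, 0],
  [0.001, -0.014, -0.047, 0],
  [0.001, -0.014, -0.047, 0],
  [0.001, -0.014, -0.047, 0],
  [0.001, -0.014, -0.047, 0],
  [0.001, -0.014, -0.047, 0],
  [0.001, -0.014, -0.047, 0],
  [0.001, -0.014, -0.047, 0],
  [0.001, -0.014, -0.047, 0],
])

```text
t: 32.2
tcp_pos: [391.9, 139.7, 722.6]
tool_rot: [0.006, 0.737, 0.674, -0.05]
wrist_force: [0.7, -0.3, 0.7]
grip_width: 0.999
```

Call:
carry_out([
  [0, -0.012, -0.047, 0],
  [0, -0.012, -0.047, 0],
  [-0.007, -0.036, -0.033, 0],
  [-0.007, -0.036, -0.033, 0],
  [-0.007, -0.036, -0.033, 0],
  [-0.007, -0.036, -0.033, 0],
  [-0.007, -0.036, -0.033, 0],
  [-0.007, -0.036, -0.033, 0],
  [-0.007, -0.036, -0.033, 0],
  [-0.007, -0.036, -0.033, 0],
])

```text
t: 33.2
tcp_pos: [104.0, 133.7, 841.9]
tool_rot: [0.075, 0.734, 0.675, 0.024]
wrist_force: [-0.6, 0.7, 0.8]
grip_width: 0.997
```

```bash
python3 dr.py; cat > /dev/null
```

```text
rim 102 [511.  70.] [182.  91.] 10.1
pull 23 [557.  56.  27.]
green 132 [458.  77.  17.]
t 33.25 tcp [ 98.5 132.7 844.2] x [ 0.084  0.995 -0.06 ] z [ 0.148 -0.072 -0.986] q [ 0.4  -0.33  0.71 -0.26  2.64 -1.33] F [-3.6 -1.6 -0.1] g 0.997
tool delta mm [  7.  276.4 776.6]
```

Call:
carry_out([
  [-0.002, 0.007, -0.047, 0],
  [-0.002, 0.007, -0.047, 0],
  [-0.002, 0.01, -0.047, 0],
  [0, 0.01, -0.03, 0],
  [0, 0, 0, 0],
  [0, 0, 0, 0],
  [0, 0, 0, 0],
  [0, 0, 0, 0],
  [0, 0, 0, 0],
  [0, 0, 0, 0],
])

```text
t: 34.25
tcp_pos: [137.4, 144.0, 887.7]
tool_rot: [0.112, 0.728, 0.674, 0.066]
wrist_force: [-1.0, 0.4, 0.7]
grip_width: 0.996
```

```bash
python3 -c "
from h import *
go([360,70,300])"
```

```text
t 34.25 tcp [137.4 144.  887.7] x [ 0.084  0.995 -0.054] z [ 0.247 -0.074 -0.966] q [ 0.45 -0.15  0.43 -0.37  2.64 -1.39] F [-1.   0.4  0.7] g 0.996
tool delta mm [-23.   72.1 628.2]
```

Call:
carry_out([
  [-0.004, -0.019, -0.044, 0],
  [-0.004, -0.019, -0.044, 0],
  [-0.004, -0.019, -0.044, 0],
  [-0.004, -0.019, -0.044, 0],
  [-0.004, -0.019, -0.044, 0],
  [-0.004, -0.019, -0.044, 0],
  [-0.004, -0.019, -0.044, 0],
  [-0.004, -0.019, -0.044, 0],
  [0, 0, 0, 0],
  [0, 0, 0, 0],
])

```text
t: 35.25
tcp_pos: [-15.2, 144.9, 919.1]
tool_rot: [0.157, 0.704, 0.669, 0.177]
wrist_force: [-0.6, -0.7, -0.1]
grip_width: 0.999
```

```bash
python3 -c "
from h import *
go([360,70,300])"
```

```text
t 35.25 tcp [-15.2 144.9 919.1] x [0.041 0.998 0.04 ] z [ 0.46   0.017 -0.888] q [ 1.75 -0.04  0.29 -1.23  2.64 -0.94] F [-0.6 -0.7 -0.1] g 0.999
tool delta mm [-84.1  53.  720.9]
```

Call:
carry_out([
  [-0.004, 0.04, 0.029, 0],
  [-0.004, 0.04, 0.029, 0],
  [-0.004, 0.04, 0.029, 0],
  [-0.004, 0.04, 0.029, 0],
  [-0.004, 0.04, 0.029, 0],
  [-0.004, 0.04, 0.029, 0],
  [-0.004, 0.04, 0.029, 0],
  [-0.004, 0.04, 0.029, 0],
  [-0.004, 0.04, 0.029, 0],
  [-0.004, 0.04, 0.029, 0],
])

```text
t: 36.25
tcp_pos: [249.3, 121.4, 877.3]
tool_rot: [0.158, 0.707, 0.67, 0.164]
wrist_force: [0.0, 1.5, 0.8]
grip_width: 1.002
```

```bash
python3 -c "
from h import *
go([460,70,200])"
```

```text
t 36.25 tcp [249.3 121.4 877.3] x [0.049 0.999 0.02 ] z [ 0.444 -0.004 -0.896] q [ 0.02 -0.29  0.66 -0.02  2.31 -1.51] F [0.  1.5 0.8] g 1.002
tool delta mm [ -54.4 -109.2  700.6]
```

Call:
carry_out([
  [0, 0.044, -0.022, 0],
  [0, 0.044, -0.022, 0],
  [0, 0.044, -0.022, 0],
  [0, 0.044, -0.022, 0],
  [0, 0.044, -0.022, 0],
  [0, 0.044, -0.022, 0],
  [0, 0.044, -0.022, 0],
  [0, 0.044, -0.022, 0],
  [0, 0.044, -0.022, 0],
  [0, 0.044, -0.022, 0],
])

```text
t: 37.25
tcp_pos: [423.1, 67.4, 939.7]
tool_rot: [0.212, 0.684, 0.655, 0.241]
wrist_force: [-0.5, 0.2, -0.2]
grip_width: 1.002
```

```bash
python3 dr.py; python3 -c "
from h import *
go([460,70,200])"; python3 - <<'E'
import cv2
cv2.imwrite('pics/v3.png',cv2.resize(cv2.imread('pics/t3.png')[150:260,260:420],(800,550)))
E
```

```text
rim 98 [483.  65.] [ 60. 120.] 83.2
pull 23 [557.  56.  28.]
green 103 [458.  80.  18.]
t 37.30 tcp [424.6  66.9 939.3] x [0.026 0.998 0.053] z [ 0.606  0.026 -0.795] q [-0.25  0.1   0.19  0.22  2.22 -1.59] F [ 1.6 -0.3 -1.3] g 0.998
tool delta mm [ -45.3 -446.4  688.2]
t 37.30 tcp [424.6  66.9 939.3] x [0.026 0.998 0.053] z [ 0.606  0.026 -0.795] q [-0.25  0.1   0.19  0.22  2.22 -1.59] F [ 1.6 -0.3 -1.3] g 0.998
tool delta mm [ -34.8 -419.1  609.1]
```

View pics/v3.png

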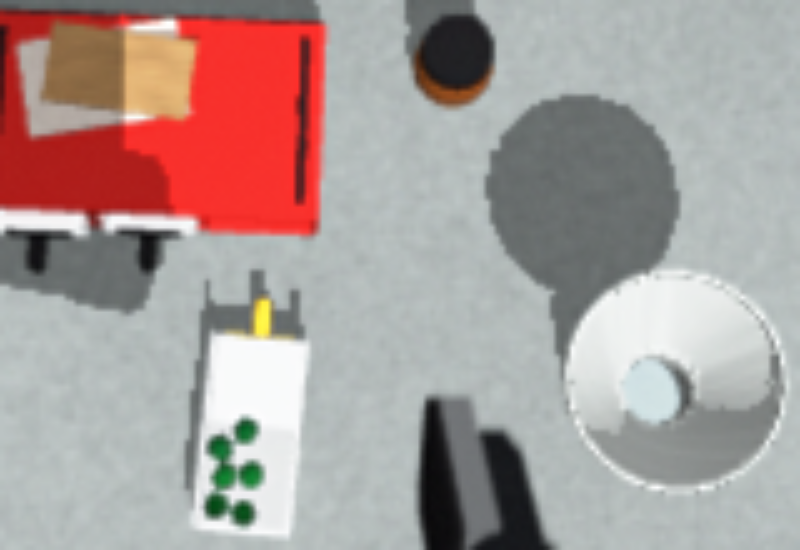

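The view shows the drawer upright with its front away from the robot, all six stones at the back and the pull at crop pixel (262,318). The drawer centre is (483, 65) with the front at -6.8°. The lean is 37°, enough for a 74° pour. Descending now.

Call:
carry_out([
  [-0.0025, -0.0262, 0.04, 0],
  [-0.0025, -0.0262, 0.04, 0],
  [-0.0025, -0.0262, 0.04, 0],
  [-0.0025, -0.0262, 0.04, 0],
  [-0.0025, -0.0262, 0.04, 0],
  [-0.0025, -0.0262, 0.04, 0],
  [-0.0025, -0.0262, 0.04, 0],
  [-0.0025, -0.0262, 0.04, 0],
  [-0.0025, -0.0262, 0.04, 0],
  [-0.0025, -0.0262, 0.04, 0],
])

```text
t: 38.3
tcp_pos: [454.3, 69.3, 510.6]
tool_rot: [0.21, 0.684, 0.656, 0.242]
wrist_force: [0.4, 0.1, -0.4]
grip_width: 1.003
```

Call:
carry_out([
  [-0.0025, -0.0262, 0.04, 0],
  [-0.0025, -0.0262, 0.04, 0],
  [-0.0025, -0.0262, 0.04, 0],
  [-0.0025, -0.0262, 0.04, 0],
  [-0.0025, -0.0262, 0.04, 0],
  [0, -0.01, 0.015, -0.035],
  [0, 0, 0, -0.035],
  [0, 0, 0, 0],
  [0, 0, 0, 0],
  [0, 0, 0, 0],
])

```text
t: 39.3
tcp_pos: [473.0, 70.8, 257.1]
tool_rot: [0.219, 0.66, 0.68, 0.235]
wrist_force: [0.4, -0.1, 0.1]
grip_width: 0.999
```

```bash
python3 -c "
from h import *
go([482,66,32])"
```

```text
t 39.30 tcp [473.   70.8 257.1] x [-0.034  0.999  0.012] z [ 0.608  0.03  -0.794] q [-0.2  -0.62  2.35  0.21  0.79 -1.9 ] F [ 0.4 -0.1  0.1] g 0.999
tool delta mm [  -7.7 -129.9  184. ]
```

Call:
carry_out([
  [-0.002, -0.027, 0.038, 0],
  [-0.002, -0.027, 0.038, 0],
  [-0.002, -0.027, 0.038, 0],
  [-0.002, -0.024, 0.033, 0],
  [0, -0.014, 0.02, 0],
  [0, -0.009, 0.013, 0],
  [0, -0.002, 0.004, 0],
  [0, 0, 0, 0],
  [0, 0, 0, 0],
  [0, 0, 0, 0],
])

```text
t: 40.3
tcp_pos: [482.1, 66.2, 33.3]
tool_rot: [0.219, 0.659, 0.68, 0.235]
wrist_force: [-0.2, -0.3, -0.2]
grip_width: 0.995
```

```bash
python3 -c "
from h import *
go([482,66,32])"
```

```text
t 40.30 tcp [482.1  66.2  33.3] x [-0.036  0.999  0.012] z [ 0.608  0.031 -0.793] q [-0.21 -0.04  2.47  1.11  0.18 -2.87] F [-0.2 -0.3 -0.2] g 0.995
tool delta mm [-0.2 -0.9  0.9]
```

Call:
carry_out([
  [0, 0, 0, 0],
  [0, 0, 0, 0],
  [0, 0, 0, 0],
  [0, 0, 0, 0],
  [0, 0, 0, 0],
  [0, 0, 0, 0],
  [0, 0.006, -0.008, 0],
  [0, 0.015, -0.02, 0],
  [0, 0.027, -0.036, 0],
  [0, 0.03, -0.039, 0],
], claw=1)

```text
t: 41.3
tcp_pos: [479.3, 67.2, 143.9]
tool_rot: [0.214, 0.658, 0.682, 0.236]
wrist_force: [2.7, 0.9, -1.7]
grip_width: 0.727
```

```bash
python3 -c "
from h import *
go([482,-173,330])
p,d,cal=snap('scene'); q,_,_=snap('top')
cv2.imwrite('pics/v4.png',np.hstack([cv2.resize(p[150:280,220:380],(400,325)),cv2.resize(q[150:280,260:420],(400,325))])[:,:,::-1])"
```

```text
t 41.30 tcp [479.3  67.2 143.9] x [-0.041  0.999  0.019] z [ 0.603  0.04  -0.797] q [-0.22 -0.41  2.45  0.36  0.49 -2.09] F [ 2.7  0.9 -1.7] g 0.727
tool delta mm [-236.6  109.5 -156.3]
```

View pics/v4.png

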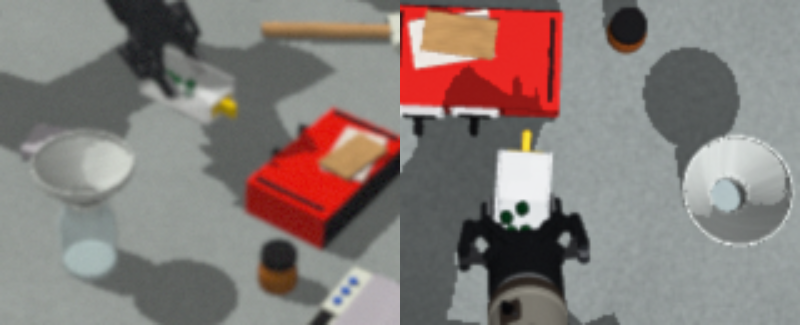

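The drawer is held level with the stones still in its back half (right crop, about 515,215). Next I'll work out the pour rows so the lip stays over the funnel mouth throughout the half-turn.

```bash
cat > pl.py <<'E'
from h import *
def rows(W,T,o=None):   # W: TCP world after each row, T: turn in each row
    o=o or arm.get_obs(); R=Rt(o); p=np.array(o['tcp_pos'],float); out=[]
    for w,t in zip(W,T):
        d=R.T@(np.array(w)-p)/1000; n=np.linalg.norm(d)
        out.append([float(x) for x in np.round(d,4)]+[float(round(t,3))]); 
        if n>.05: print('LONG',n)
        p=p+R@np.array(out[-1][:3])*1000; R=R@Rn.from_rotvec([0,0,t]).as_matrix()
    return out
E
cat > pour.py <<'E'
from pl import *
o=arm.get_obs(); R=Rt(o); a=R[:,2]; go(None,o)
f=np.array([.999,-.03,0]); s=np.array([.03,.999,0]); u=np.array([0,0,1.])
def body(psi):
    Q=Rn.from_rotvec(a*psi).as_matrix()
    P=lambda x,y,z:Q@(f*x+s*y+u*z)
    lips=[P(61,0,-3),P(61,27,-3),P(61,-27,-3)]
    low=min([P(x,y,z)[2] for x,y,z in [(87,0,-27),(87,0,-5),(61,30,-33),(61,-30,-33),(-59,30,-33),(-59,-30,-33),(61,30,11),(61,-30,11),(-59,30,11),(-59,-30,11)]])
    l=min(lips[1:],key=lambda v:v[2]); w=.5*np.clip((np.pi-psi)/1.0,0,1)
    return lips[0]*(1-w)+l*w,low,-(Q@f)[2]
N=24; T=np.r_[np.full(9,.13),np.full(14,.13),.152]; ps=np.cumsum(T); W=[]
p0=np.array(o['tcp_pos'])
for i,psi in enumerate(ps):
    lip,low,sl=body(psi); t=np.array([503,-173.5,0])-lip; t[2]=172-low
    if i<8: k=(i+1)/9; b=body(ps[8]); e=np.array([503,-173.5,0])-b[0]; e[2]=172-b[1]; t=p0+(e-p0)*k
    W.append(t); print(i,round(psi,2),np.round(t),'lip',np.round(t+lip),'front down %.0f'%np.degrees(np.arcsin(sl)))
for r in rows(W,T,o): print(r)
E
python3 pour.py
```

```text
t 41.40 tcp [487.2  65.8 156.3] x [-0.042  0.999  0.013] z [ 0.624  0.036 -0.781] q [-0.21 -0.42  2.44  0.37  0.49 -2.09] F [ 1.7  0.1 -1.6] g 0.722
0 0.13 [486.  44. 165.] lip [545.  23. 160.] front down 1
1 0.26 [485.  23. 174.] lip [541.  -3. 167.] front down 2
2 0.39 [483.   2. 182.] lip [537. -30. 173.] front down 3
3 0.52 [482. -20. 191.] lip [532. -55. 179.] front down 5
4 0.65 [481. -41. 200.] lip [527. -80. 184.] front down 8
5 0.78 [479. -62. 209.] lip [ 521. -105.  189.] front down 10
6 0.91 [478. -84. 217.] lip [ 515. -129.  194.] front down 13
7 1.04 [ 477. -105.  226.] lip [ 509. -151.  199.] front down 17
8 1.17 [ 475. -127.  235.] lip [ 503. -174.  204.] front down 20
9 1.3 [ 480. -127.  238.] lip [ 503. -174.  203.] front down 24
10 1.43 [ 485. -128.  240.] lip [ 503. -174.  201.] front down 28
11 1.56 [ 490. -129.  242.] lip [ 503. -174.  200.] front down 32
12 1.69 [ 495. -132.  244.] lip [ 503. -174.  198.] front down 37
13 1.82 [ 499. -135.  246.] lip [ 503. -174.  196.] front down 41
14 1.95 [ 503. -139.  247.] lip [ 503. -174.  195.] front down 46
15 2.08 [ 506
[... 641 characters left out ...]
.13]
[-0.0195, 0.0092, -0.0084, 0.13]
[-0.0181, 0.0117, -0.0084, 0.13]
[-0.0165, 0.0139, -0.0083, 0.13]
[-0.0145, 0.0159, -0.0084, 0.13]
[-0.0123, 0.0176, -0.0084, 0.13]
[-0.0099, 0.0192, -0.0084, 0.13]
[-0.0074, 0.0202, -0.0084, 0.13]
[0.005, 0.0025, 0.0008, 0.13]
[0.0049, 0.0024, 0.0011, 0.13]
[0.0048, 0.0026, 0.0011, 0.13]
[0.0046, 0.0027, 0.0014, 0.13]
[0.0046, 0.0029, 0.0014, 0.13]
[0.0046, 0.003, 0.0013, 0.13]
[0.0062, 0.0025, -0.0007, 0.13]
[0.0055, 0.0021, -0.001, 0.13]
[0.0047, 0.0017, -0.0014, 0.13]
[0.0046, 0.0014, -0.0011, 0.13]
[0.0045, 0.0012, -0.001, 0.13]
[0.0043, 0.0012, -0.0008, 0.13]
[0.0042, 0.001, -0.0005, 0.13]
[0.0041, 0.001, -0.0003, 0.13]
[0.0048, 0.0012, 0.0, 0.152]
```

```bash
sed -i 's/172-low/178-low/; s/e\[2\]=172-b\[1\]; t=p0+(e-p0)\*k/e[2]=178-b[1]; t=p0+(e-p0)*np.array([k,k,min(1,(i+1)\/5)])/' pour.py; python3 pour.py | tail -24 | head -10
```

```text
[-0.0211, 0.009, -0.0148, 0.13]
[-0.0197, 0.0116, -0.0147, 0.13]
[-0.0181, 0.0142, -0.0148, 0.13]
[-0.0161, 0.0163, -0.0148, 0.13]
[-0.0138, 0.0183, -0.0147, 0.13]
[-0.0179, 0.0116, -0.0016, 0.13]
[-0.0162, 0.0139, -0.0016, 0.13]
[-0.0143, 0.0159, -0.0016, 0.13]
[-0.0122, 0.0176, -0.0016, 0.13]
[0.0051, 0.0024, 0.0009, 0.13]
```

Call:
carry_out([
  [-0.021, 0.009, -0.015, 0.13],
  [-0.02, 0.0115, -0.015, 0.13],
  [-0.018, 0.014, -0.015, 0.13],
  [-0.016, 0.0165, -0.015, 0.13],
  [-0.014, 0.0185, -0.015, 0.13],
  [-0.018, 0.0115, -0.0015, 0.13],
  [-0.016, 0.014, -0.0015, 0.13],
  [-0.0145, 0.016, -0.0015, 0.13],
  [-0.012, 0.0175, -0.0015, 0.13],
  [0.005, 0.0025, 0.001, 0.13],
])

```text
t: 42.4
tcp_pos: [475.9, -128.3, 232.1]
tool_rot: [0.028, 0.936, 0.14, 0.321]
wrist_force: [-0.5, 0.1, -2.1]
grip_width: 0.723
```

```bash
cat > chk.py <<'E'
from h import *
go(None)
p,d,cal=snap('scene'); q,_,_=snap('top')
import sys
cv2.imwrite('pics/'+sys.argv[1],np.hstack([cv2.resize(p[150:280,220:380],(400,325)),cv2.resize(q[150:280,280:440],(400,325))])[:,:,::-1])
E
python3 chk.py v5.png
```

```text
t 42.40 tcp [ 475.9 -128.3  232.1] x [0.755 0.281 0.593] z [ 0.608  0.038 -0.793] q [-0.8  -0.48  2.32  0.61  0.94 -1.37] F [-0.5  0.1 -2.1] g 0.723
```

View pics/v5.png

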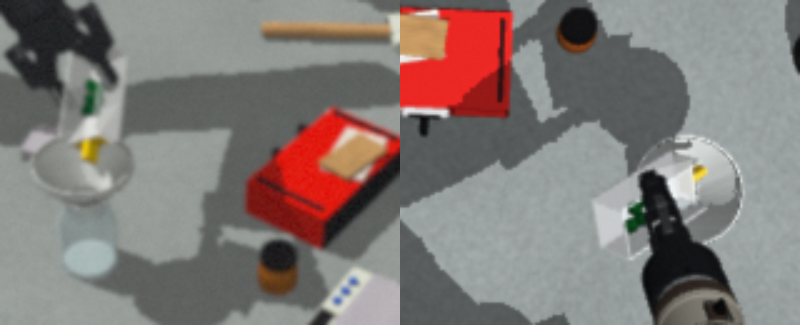

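The pull and lip are over the mouth (left crop, about 88,150) and the stones are still inside. Continuing the turn with a slight raise.

Call:
carry_out([
  [0.012, 0.004, -0.009, 0.12],
  [0.005, 0.0025, 0.001, 0.13],
  [0.0046, 0.0027, 0.0012, 0.13],
  [0.0046, 0.0029, 0.0012, 0.13],
  [0.0046, 0.003, 0.001, 0.13],
  [0.006, 0.0025, -0.001, 0.13],
  [0.0055, 0.002, -0.001, 0.13],
  [0.0047, 0.0017, -0.0014, 0.13],
  [0.0046, 0.0014, -0.001, 0.13],
  [0.0045, 0.0012, -0.001, 0.13],
])

```text
t: 43.5
tcp_pos: [508.5, -158.6, 268.3]
tool_rot: [-0.171, 0.834, -0.447, 0.273]
wrist_force: [-0.4, 0.1, -1.2]
grip_width: 0.723
```

```bash
python3 chk.py v6.png
```

```text
t 43.50 tcp [ 508.5 -158.6  268.3] x [ 0.451 -0.84   0.303] z [ 0.609  0.041 -0.792] q [-0.8  -0.37  2.17  0.6   0.97 -0.06] F [-0.4  0.1 -1.2] g 0.723
```

View pics/v6.png

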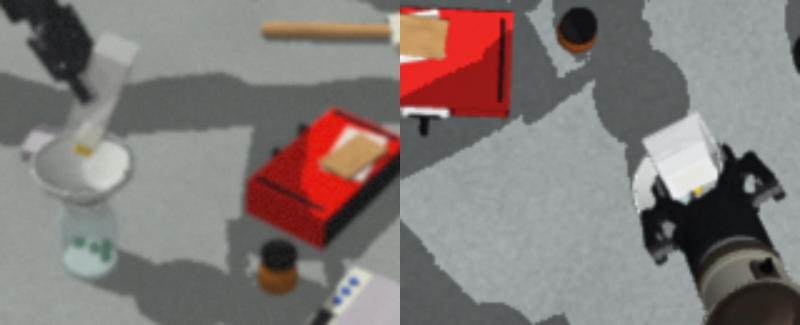

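Call:
carry_out([
  [0.0043, 0.0012, -0.0008, 0.13],
  [0.0042, 0.001, -0.0005, 0.13],
  [0.004, 0.001, -0.0003, 0.13],
  [0.0048, 0.001, 0, 0.13],
  [0, 0, 0, 0],
  [0, 0, 0, 0],
  [0, 0, 0, 0],
  [0, 0, 0, 0],
  [0, 0, 0, 0],
  [0, 0, 0, 0],
])

```text
t: 44.6
tcp_pos: [510.1, -176.8, 270.8]
tool_rot: [-0.235, 0.692, -0.646, 0.221]
wrist_force: [-0.3, 0.6, -1.5]
grip_width: 0.719
```

```bash
python3 - <<'E'
from h import *
go(None)
p,d,cal=snap('scene'); P=p.astype(int)
g=((P[:,:,1]-P[:,:,0]>25)).astype(np.uint8); g[:210]*=1
n,l,st,c=cv2.connectedComponentsWithStats(g[150:280,220:380])
print([(s[4],np.round(cc+[220,150]).tolist()) for s,cc in zip(st[1:],c[1:])])
for k in range(1,7): 
    r=arm.outline_of('scene','stone%d'%k)
    if k==1: print([(round(x['score'],2),np.round(x['xy']).tolist(),int(x['mask'].sum())) for x in r]); break
cv2.imwrite('pics/v7.png',np.hstack([cv2.resize(p[150:280,220:320],(385,500)),cv2.resize(p[230:270,235:275],(400,500),interpolation=2)])[:,:,::-1])
E
```

```text
t 44.60 tcp [ 510.1 -176.8  270.8] x [ 0.068 -0.998  0.001] z [ 0.61   0.04  -0.792] q [-0.83 -0.34  2.14  0.61  0.99  0.42] F [-0.3  0.6 -1.5] g 0.719
[(np.int32(49), [259.0, 248.0]), (np.int32(12), [250.0, 247.0]), (np.int32(1), [361.0, 262.0]), (np.int32(1), [358.0, 266.0]), (np.int32(2), [354.0, 270.0])]
[(0.19, [254.0, 216.0], 841)]
```

View pics/v7.png

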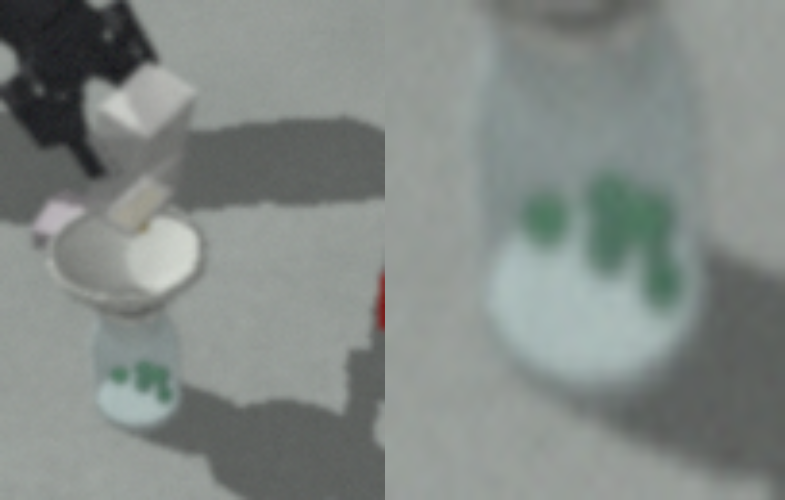

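The jar shows stones at about (250,247) and a cluster at (259,248). The drawer is 77° front-down and looks empty. I'll reverse the turn while moving clear, then check inside it.

```bash
python3 - <<'E'
from pl import *
o=arm.get_obs(); p=np.array(o['tcp_pos']); E=np.array([505,20,0])
W=[];T=[]
for i in range(20):
    k=np.clip((i-1)/10,0,1); z=p[2]+25*min(1,(i+1)/2)-190*np.clip((i-11)/8,0,1)
    xy=p[:2]+(E[:2]-p[:2])*k; W.append([*xy,z]); T.append(-.148)
for r in rows(W,T,o): print(r)
E
```

```text
[0.0, -0.0076, -0.0099, -0.148]
[0.0012, -0.0076, -0.0099, -0.148]
[-0.0187, -0.0064, 0.0005, -0.148]
[-0.0174, -0.009, 0.0005, -0.148]
[-0.016, -0.0116, 0.0005, -0.148]
[-0.0141, -0.0137, 0.0005, -0.148]
[-0.0119, -0.0157, 0.0004, -0.148]
[-0.0094, -0.0173, 0.0005, -0.148]
[-0.0068, -0.0185, 0.0005, -0.148]
[-0.004, -0.0192, 0.0005, -0.148]
[-0.0011, -0.0197, 0.0005, -0.148]
[0.0017, -0.0196, 0.0005, -0.148]
[-0.0142, -0.003, 0.0188, -0.148]
[-0.0136, -0.005, 0.0188, -0.148]
[-0.0127, -0.007, 0.0188, -0.148]
[-0.0115, -0.0088, 0.0188, -0.148]
[-0.0101, -0.0104, 0.0188, -0.148]
[-0.0085, -0.0118, 0.0188, -0.148]
[-0.0067, -0.0129, 0.0188, -0.148]
[-0.0046, -0.0137, 0.0188, -0.148]
```

Call:
carry_out([
  [0, -0.0075, -0.01, -0.148],
  [0.001, -0.0075, -0.01, -0.148],
  [-0.0185, -0.0065, 0.0005, -0.148],
  [-0.0175, -0.009, 0.0005, -0.148],
  [-0.016, -0.0115, 0.0005, -0.148],
  [-0.014, -0.0135, 0.0005, -0.148],
  [-0.012, -0.0155, 0.0005, -0.148],
  [-0.0095, -0.0175, 0.0005, -0.148],
  [-0.007, -0.0185, 0.0005, -0.148],
  [-0.004, -0.019, 0.0005, -0.148],
])

```text
t: 45.7
tcp_pos: [505.3, -18.8, 295.5]
tool_rot: [-0.024, 0.946, -0.008, 0.322]
wrist_force: [1.0, 0.1, -1.2]
grip_width: 0.716
```

Call:
carry_out([
  [-0.001, -0.0195, 0.0005, -0.148],
  [0.0015, -0.0195, 0.0005, -0.148],
  [-0.014, -0.003, 0.019, -0.148],
  [-0.0135, -0.005, 0.019, -0.148],
  [-0.0125, -0.007, 0.019, -0.148],
  [-0.0115, -0.009, 0.019, -0.148],
  [-0.01, -0.0105, 0.019, -0.148],
  [-0.0085, -0.012, 0.019, -0.148],
  [-0.0065, -0.013, 0.019, -0.148],
  [-0.0045, -0.0135, 0.019, -0.148],
])

```text
t: 46.7
tcp_pos: [505.5, 20.7, 106.5]
tool_rot: [0.197, 0.71, 0.625, 0.256]
wrist_force: [0.7, 0.8, -0.1]
grip_width: 0.722
```

```bash
python3 chk.py v8.png; python3 -c "
from h import *
go([505,20,36])"
```

```text
t 46.70 tcp [505.5  20.7 106.5] x [0.087 0.989 0.118] z [ 0.61   0.041 -0.792] q [-0.34 -0.23  2.42  0.65  0.41 -2.32] F [ 0.7  0.8 -0.1] g 0.722
t 46.80 tcp [503.5  21.5 104.1] x [0.091 0.988 0.123] z [ 0.605  0.043 -0.795] q [-0.34 -0.22  2.42  0.65  0.42 -2.31] F [-0.7 -0.4 -1.5] g 0.72
tool delta mm [ -9.7 -39.   55. ]
```

View pics/v8.png

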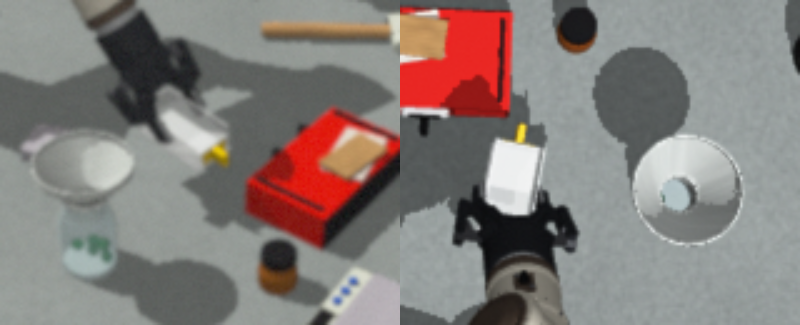

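Call:
carry_out([
  [0, 0, 0, -0.15],
  [0, -0.012, 0.016, -0.02],
  [0, -0.012, 0.016, 0],
  [0, -0.009, 0.012, 0],
  [0, -0.006, 0.008, 0],
  [0, -0.003, 0.004, 0],
  [0, 0, 0, 0],
  [0, 0, 0, 0],
  [0, 0, 0, 0],
  [0, 0, 0, 0],
])

```text
t: 47.8
tcp_pos: [507.4, 22.2, 39.0]
tool_rot: [0.217, 0.657, 0.681, 0.239]
wrist_force: [0.4, -0.7, -1.3]
grip_width: 0.72
```

```bash
python3 -c "
from h import *
go([505,20,33])"
```

```text
t 47.80 tcp [507.4  22.2  39. ] x [-0.043  0.999  0.018] z [ 0.611  0.04  -0.791] q [-0.34 -0.    2.41  1.14  0.27 -2.99] F [ 0.4 -0.7 -1.3] g 0.72
tool delta mm [-2.2 -5.6  3.2]
```

Call:
carry_out([
  [0, -0.001, 0.001, 0.015],
  [0, -0.001, 0.001, 0],
  [0, -0.001, 0.001, 0],
  [0, -0.001, 0.001, 0],
  [0, 0, 0, 0],
  [0, 0, 0, 0],
  [0, 0, 0, 0],
  [0, 0, 0, 0],
  [0, 0, 0, 0],
  [0, 0, 0, 0],
])

```text
t: 48.8
tcp_pos: [506.3, 23.1, 34.8]
tool_rot: [0.214, 0.663, 0.677, 0.239]
wrist_force: [-0.2, 0.5, -1.7]
grip_width: 0.721
```

```bash
python3 -c "
from h import *
go([505,20,33])"
```

```text
t 48.80 tcp [506.3  23.1  34.8] x [-0.03   0.999  0.027] z [ 0.607  0.04  -0.794] q [-0.33  0.01  2.41  1.16  0.26 -3.  ] F [-0.2  0.5 -1.7] g 0.721
tool delta mm [-3.1 -2.1  0.5]
```

Call:
carry_out([
  [0, 0, 0, 0],
  [0, 0, 0, 0],
  [0, 0, 0, 0],
  [0, 0, 0, 0],
  [0, 0, 0, 0],
  [0, 0.005, -0.0065, 0],
  [0, 0.012, -0.016, 0],
  [0, 0.024, -0.032, 0],
  [0, 0.029, -0.039, 0],
  [0, 0.029, -0.039, 0],
], claw=-1)

```text
t: 49.8
tcp_pos: [503.9, 19.0, 196.3]
tool_rot: [0.213, 0.663, 0.677, 0.239]
wrist_force: [2.5, 0.5, 0.7]
grip_width: 1.002
```

Call:
carry_out([
  [0, 0.029, -0.039, 0],
  [0, 0, -0.05, 0],
  [0, 0, -0.05, 0],
  [0, 0, -0.05, 0],
  [0, 0, -0.03, 0],
  [0, 0, 0, 0],
  [0, 0, 0, 0],
  [0, 0, 0, 0],
  [0, 0, 0, 0],
  [0, 0, 0, 0],
])

```text
t: 50.8
tcp_pos: [406.1, 10.2, 387.5]
tool_rot: [0.21, 0.663, 0.678, 0.238]
wrist_force: [0.2, 0.1, 0.2]
grip_width: 1.003
```

```bash
sed -i 's/>-60)&(P\[:,1\]<180)/>-60)\&(P[:,1]<90)/' dr.py; python3 dr.py; python3 a.py | grep -v "drawer" | tail -16 | cut -c1-150; python3 chk.py v9.png
```

```text
rim 100 [508.  25.] [ 60. 120.] 84.5
pull 21 [582.  18.  27.]
t 50.85 tcp [406.1  10.2 387.7] x [-0.033  0.999  0.03 ] z [ 0.601  0.043 -0.798] q [-0.55 -0.94  2.24  0.37  1.31 -2.14] F [-0.3  0.1  0.3] g 0.997
tool delta mm [ 42.3 -96.8 264. ]
{'t': 50.85, 'qpos': array([-0.54762481, -0.94320047,  2.24472886,  0.37051755,  1.30760706,
       -2.14000784]), 'qvel': array([-0.00093274,  0.00105462, -0.00796664,  0.00050993, -0.00021751,
        0.00063607]), 'joint_efforts': array([-1.04706167e-03, -2.93417841e+00, -3.58652937e+01,  1.36836737e+00,
       -1.99573271e+00, -2.18082646e-04]), 'tcp_pos': array([406.13986072,  10.16387489, 387.69831818]), 'tool_rot': array([0.21050843, 0.66284588, 0.
scene cabinet 0.71 [350. 220.] 2289 med [695.  88.  54.] lo [615.   7.   0.] hi [751. 221.  67.]
scene jar 0.62 [256. 246.] 574 med [ 523. -204.   61.] lo [ 483. -217.    7.] hi [ 537. -164.  108.]
scene funnel 0.92 [252. 219.] 955 med [ 483. -159.  144.] lo [ 443. -237.  107.] hi [ 559. -119.  166.]
scene mallet 0.75 [355. 160.] 388 med [511. 475.  21.] lo [404. 401.   2.] hi [608. 548.  30.
[... 237 characters left out ...]
 med [679. 120.  56.] lo [617.  21.   7.] hi [745. 224.  67.]
top jar 0.44 [392. 234.] 115 med [ 507. -191.    6.] lo [ 488. -207.    1.] hi [ 526. -175.   19.]
top funnel 0.84 [396. 226.] 1433 med [ 505. -185.  140.] lo [ 447. -231.   92.] hi [ 559. -119.  166.]
top mallet 0.65 [324. 226.] 763 med [511.  24.   8.] lo [450.  -5.  -1.] hi [569.  55.  46.]
top spray_can 0.81 [477. 239.] 614 med [ 466. -426.  132.] lo [ 442. -466.    1.] hi [ 493. -415.  153.]
top tub 0.59 [350. 163.] 232 med [715. -69.  54.] lo [696. -91.  14.] hi [739. -46.  59.]
t 51.75 tcp [406.3   9.9 388.5] x [-0.032  0.999  0.029] z [ 0.601  0.043 -0.798] q [-0.55 -0.94  2.24  0.37  1.31 -2.14] F [-0.5  0.7  0.1] g 0.993
```

View pics/v9.png

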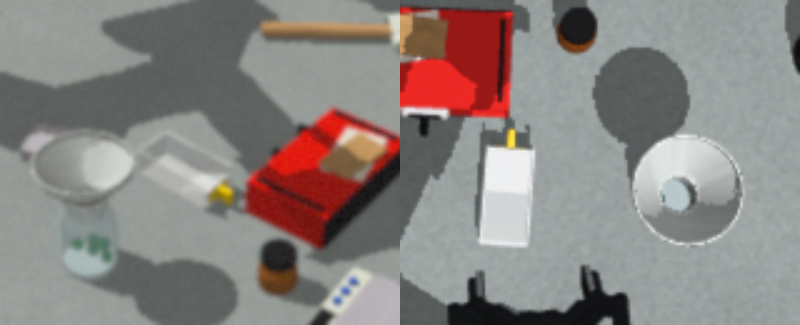

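Call:
carry_out([
  [0, 0.03, 0, 0],
  [0, 0.03, 0, 0],
  [0, 0.03, 0, 0],
  [0, 0, 0, 0],
  [0, 0, 0, 0],
  [0, 0, 0, 0],
  [0, 0, 0, 0],
  [0, 0, 0, 0],
  [0, 0, 0, 0],
  [0, 0, 0, 0],
])

```text
t: 52.85
tcp_pos: [477.9, 10.6, 442.7]
tool_rot: [0.211, 0.663, 0.678, 0.238]
wrist_force: [-0.5, 0.6, 0.2]
grip_width: 1.002
```

```bash
python3 -c "
from h import *
go(None); print(arm.job_done())"
```

```text
t 52.85 tcp [477.9  10.6 442.7] x [-0.032  0.999  0.029] z [ 0.602  0.042 -0.798] q [-0.41 -0.66  2.01  0.3   1.22 -2.02] F [-0.5  0.6  0.2] g 1.002
the job is handed in; nothing more can be done
None
```

I poured the stones into the jar and stood the empty drawer upright on the bench. The job was handed in at about 52.9 s of the 64 s allowed.

**How it went:**
- **Drawing out:** I pulled the yellow-pull drawer right out by its pull, set it on the bench and let go.
- **Tilting:** the moves only turn about the tool's own axis. I leaned the tool by pushing the arm past its reach limits, about 37° in the end.
- **Extra step:** before pouring, I gripped the drawer by its side walls, yawed it half a turn and set it down. I then gripped it by the side walls again with the tool leaned.
- **Pouring:** half a turn about the leaned axis tipped the front down about 77° over the funnel. I reversed the turn, set the drawer down and released it.

**Last checks:**
- **Drawer:** it stands upright and empty near (508, 25), with a 60 × 120 mm rim in the top view.
- **Jar and funnel:** the jar is upright with the funnel seated, and both are within about 1 mm of where they were at the start.
- **Bystanders:** the cabinet, tub, spray can and mallet have not moved in the scene camera's view.
- **Gripper:** it is open and well clear of everything.

**Uncertain or disagreeing:**
- **Stone count:** at least five stones are clearly visible in the jar, but they overlap, so six is inferred. The drawer is empty and I saw none outside the jar.
- **Mallet detection:** the last top-view network answer for "mallet" was actually the drawer. The scene view shows the mallet undisturbed.
- **Joint limits:** joints sat at their limits several times while I made the lean. Joint 2 once read -0.943 against the -0.94 limit, which I took as rounding or noise, and I moved it off before handing in.

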